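Load the mosaic plate on the slide tray and send it home

ROBOT

A 6-joint arm with a two-finger parallel gripper is mounted at the origin on the work surface. World frame = base frame: x ahead of the robot, y to its left, z up, the work surface at z = 0. Lengths are in m, angles in rad, forces in N, time in s.
With the tool pointing down it reaches from about 0.375 to 0.9 m from the base axis. Payload 3.1 kg.
Tool frame: the origin (TCP) lies at the very end of the fingers, on their centre line; the grasp point (between the pads) lies 19 mm behind it (manip.hold_point_z is the distance from the TCP to the grasp point, in m); y points along the fingers, z is the direction in which the jaws open and shut, and the axes are right-handed (so a half turn about y gives the same grasp; the last joint's range is limited). The gripper opens to 85 mm and grips with 20 to 120 N. Pads are 22 mm wide; open, the fingers measure 114 mm over their backs; the gripper's body (76 mm by 85 mm) begins 54 mm behind the grasp point. The pads swing forward as they close: fully open they stand 13 mm farther back than shut.
Start: joints at [-1.415, 0.527, 1.433, -0, 1.181, -0.178], TCP at [0.205, -0.59, 0.231] pointing down, gripper open.
Joint ranges: [-3.08, 3.08], [-0.75, 2.2], [0.22, 2.44], [-1.43, 4.57], [0, 2.65], [-2.85, 2.85]. Speed limits (rad/s): [2.79, 2.79, 3.14, 3.14, 3.14, 3.14].

INTERFACE

Orientations are given as a unit quaternion [x, y, z, w].
In Python, from station import manip, eyes, workorder gives the robot as it stands. The module is installed in compiled form; this text tells all that it offers.
- The arm moves only by the shell command python3 -m jog 'ROWS' [OPENING] [FORCE]. ROWS is JSON, a list of rows, each a list of 2 entries, a list of its own where there are three numbers: the shift along the tool's x, y, z in cm, then the turn about the tool's y in rad. A call has 1 to 20 rows; each row is the pose to reach, as a shift and turn from the pose commanded when the call began, along the tool's axes at that moment; what a row does not reach only later rows make up. A row lasts 1/12 s, in which the tool goes at most 41.7 mm and 7.16 degrees, less where a joint would pass 70% of its speed; a pose out of reach is approached as far as the arm can. A call with a gripper value outside its range is refused whole. OPENING is the finger opening in cm, from 0 to 8.54, set as the call begins (- or left out, the last holds). The fingers move at their own pace and stop on an object; FORCE is the grip in N (left out, the last holds). Time passes only in rows, so rows that repeat a pose let the fingers close. It gives the time, the measured TCP pose, the force and the opening at its end, in the units of the state.
- manip.sense(): the state, without advancing time (a new reading comes with each control period).
- eyes.snapshot(name): name is "scene" or "top"; returns a dict with "frame" (400x640x3 uint8, red, green, blue), "vfov" (degrees; the focal length in pixels is half the picture's height over the tangent of half this angle, whatever the lens; pixels are square), "cx", "cy" (the principal point, pixels), "k1" (the pictures are not rectified: a ray, as slopes to the right and down, at radius r is drawn at 1 + k1 r^2 times it, then the intrinsics apply), "rvec" (rotation vector, rad) and "tvec" (3), from world to camera coordinates, as OpenCV has them. Camera axes: x right, y down, z forward; pixel columns grow to the right and rows downward; lengths in m; the calibration is good to about 2 mm. A picture is of the moment at which its call begins. There is no depth.
- workorder.sign_off(): hands the job in, once; it reports no verdict.
The state is a dict: "t": time; "q": joint angles; "qd": joint speeds; "tau": joint torques, N m; "tcp_pos": TCP position; "tool_rot": TCP orientation; "force": force on the tool from outside, world axes, zero at the start; "ft_torque": the same for the moment, N m; "finger_gap": opening from 0.0 (shut) to 1.0 (fully open).
Only numpy, scipy, OpenCV 4.12 (cv2) and the standard library are available. Lean on these libraries where they do the work, as an engineer would, in place of code of your own. Each camera call takes 0.05 s, during which the arm holds its last target. There are 200 camera calls.

TASK

While the slide tray is still pulled out, pick up the mosaic plate (its wooden hub is the grip) and lower it gently over the steel shaft and the brass pin on the tray, copper-tiled end at the pin, until it lies flat on the plywood deck, and let go of it. Then push the tray (it has an orange handle) all the way in to its stop, with the plate still seated. Leave the pearl disc, slate, copper bar and pinch pot where they are.

Things in the scene. Friction and masses are not known exactly. Their poses are not given: they have to be found in the camera images.
- plate_center (a point): Loose mosaic plate, 300 g: grey, 150 (x) x 100 (y) x 10 mm, tiled on top. Dark wooden hub (the grip), 40 x 40 mm, sides along x and y, from 10 to 45 mm above the underside. A 21 mm round hole runs down through hub and plate. This point: on the hole's axis, 22.5 mm above the underside. z up; +x towards the end with the copper tiles and the pin slot. Starts flat on the shelf, left of the runners.
- plate_slot (a point): Middle, at the underside, of the plate's through slot for the pin: 55 mm along the plate's +x from the hole's axis; 17 mm long (x) and 13 mm wide (y). Same axes as plate_center.
- shaft_foot (a point): Plywood deck fixed on the tray, 160 (x) x 90 (y) mm, top 28 mm above the shelf; moves with the tray. This point: on the deck's top at the foot of the steel shaft. z up; +x is the way the tray slides in (to the wooden back stop); the pin is on that side. The seated plate lies with its underside on the deck, its axes along these.
- shaft_tip (a point): Top of the steel shaft on the deck, 38 mm above shaft_foot: diameter 18 mm, tapering over its top 9 mm to 10 mm. It ends 7 mm below the hub's top when the plate is seated. Same axes as shaft_foot.
- pin_foot (a point): Foot of the brass anti-rotation pin on the deck top, 55 mm along shaft_foot +x from the shaft: diameter 10 mm, 16 mm tall, tapering over its top 6 mm to 5 mm. Same axes as shaft_foot.
- tray_handle (a point): Centre of the orange upright tab on the tray's outer end, 14 (x) x 50 (y) mm, from 18 to 60 mm above the shelf; this point is 40 mm above the shelf, 125 mm along shaft_foot -x from the shaft. Same axes as shaft_foot. It may be pinched from above or pushed on its outer face.
- tray (a joint): How far the acrylic tray (255 x 118 mm) is pulled out of the wooden runners, in m: 0 = fully in, at its stop; grows as it comes out along shaft_foot -x; at most 0.12. Starts 0.075 to 0.11 out. It glides with about 4 N of friction and stays where it is left.
- runners: Fixed wooden runners 150 mm wide, 32 mm high; a back stop across the +x end, 60 mm high, carries a thin brass pointer (top 64 mm above the shelf) reaching back along the middle, over the end of the plate once the tray is in. Origin: on the shelf under the shaft's place when the tray is fully in; z up, +x as shaft_foot.
- pearl: Pearl shell disc, 84 mm across, 7 mm thick; bystander. Origin: centre of its underside.
- slate: Slate offcut, 90 x 90 x 9 mm; bystander. Origin: centre of its underside.
- copper_bar: Copper tile spacer bar, 110 (x) x 18 x 10 mm; bystander. Origin: centre of its underside.
- pot: Lilac ceramic pinch pot, 84 mm across the rim, 55 mm high; bystander. Origin: centre of its underside.

How it is judged:
On the way:
1. the plate lies seated flat over the shaft and the pin, released, while the tray is still pulled out by more than 40 mm (horizontal distance between plate_center and shaft_foot below 0.004 m and z of plate_center in the frame of shaft_foot between 0.0195 and 0.0255 m and horizontal distance between plate_slot and pin_foot below 0.006 m and angle between plate_center's own z axis and vertical below 0.04 rad and value of joint tray above 0.04 m and contact force between plate and the fingers below 0.05 N), for 0.2 s.
At the end, for the whole second after the job is handed in: The tray is fully in (within 4 mm of its stop) and the plate is at rest, flat on the deck (underside within 3 mm, tilt under 0.04 rad) over the shaft (within 4 mm) and the pin (slot middle within 6 mm); no bystander has moved 20 mm or more (horizontal distance between plate_center and shaft_foot below 0.004 m and z of plate_center in the frame of shaft_foot between 0.0195 and 0.0255 m and horizontal distance between plate_slot and pin_foot below 0.006 m and angle between plate_center's own z axis and vertical below 0.04 rad and value of joint tray below 0.004 m and linear speed of plate below 0.02 m/s and distance of each of pearl, slate, copper_bar, pot from where it was at the start of the episode below 0.02 m); the robot touches nothing.
It fails at once if the plate is dropped onto the tray: over the shaft and less than 40 mm above the deck it moves faster than 0.35 m/s (horizontal distance between plate_center and shaft_foot below 0.02 m and z of plate_center in the frame of shaft_foot below 0.0625 m and linear speed of plate above 0.35 m/s).
It fails at once if the plate is rammed onto the tray (over 80 N) (contact force between plate and tray above 80 N).
It fails at once if a bystander is disturbed (moved more than 20 mm) (distance of any of pearl, slate, copper_bar, pot from where it was at the start of the episode above 0.02 m).
It also fails if it takes over 61 s, if anything falls off the work surface, if the arm or the gripper's body presses on something with over 40 N, if the wrist force passes 120 N, or if a joint passes its speed limit or range.

## Working session

There is one attempt and no reset: what is moved stays moved. The work goes in short steps, Python scripts to look and compute and a shell command to move; the robot and the scene stay as the last step left them, time stands still between calls to the robot, and variables do not carry over. Pictures are saved under pics/ and viewed, about 8 in all and at most 12, crops included, and the job is handed in when it is done.

```bash
mkdir -p pics
cat > h.py <<'E'
import numpy as np, cv2
from station import manip, eyes, workorder
def snap(n,f=None):
    s=eyes.snapshot(n)
    if f: cv2.imwrite(f,s["frame"][:,:,::-1])
    return s
def cam(s):
    f=200/np.tan(np.radians(s["vfov"])/2)
    K=np.array([[f,0,s["cx"]],[0,f,s["cy"]],[0,0,1]]);d=np.array([s["k1"],0,0,0,0.])
    return K,d,np.array(s["rvec"],float),np.array(s["tvec"],float)
def px2w(s,uv,z):
    K,d,r,t=cam(s);R=cv2.Rodrigues(r)[0]
    p=cv2.undistortPoints(np.array(uv,float).reshape(-1,1,2),K,d).reshape(-1,2)
    D=np.c_[p,np.ones(len(p))]@R;C=-R.T@t
    return C+D*((np.broadcast_to(z,len(p))-C[2])/D[:,2])[:,None]
def w2px(s,P):
    K,d,r,t=cam(s);return cv2.projectPoints(np.array(P,float).reshape(-1,1,3),r,t,K,d)[0].reshape(-1,2)
def crop(s,x0,y0,x1,y1,k,f):
    cv2.imwrite(f,cv2.resize(s["frame"][y0:y1,x0:x1,::-1],None,fx=k,fy=k,interpolation=cv2.INTER_CUBIC))
E
python3 - <<'E'
from h import *
a=snap("top","pics/top.png");b=snap("scene","pics/scene.png")
for s in(a,b):
    R=cv2.Rodrigues(np.array(s["rvec"],float))[0];print(s["vfov"],s["cx"],s["cy"],s["k1"],-R.T@np.array(s["tvec"]),R.round(2).tolist())
print(manip.sense(),manip.hold_point_z)
E
```

```text
48.08067687600328 312.76544020926497 201.2523957438923 -0.10837576209135574 [0.50050263 0.01062487 1.02305356] [[0.02, -1.0, -0.02], [-0.99, -0.02, -0.13], [0.13, 0.03, -0.99]]
52.70035776552575 321.62211597563976 194.33441739925343 -0.05440672643317167 [1.16483233 0.39556695 0.73974713] [[-0.54, 0.84, 0.02], [0.59, 0.39, -0.71], [-0.6, -0.37, -0.71]]
{'t': 0.1, 'q': array([-1.41551571e+00,  5.28399413e-01,  1.43381405e+00,  1.32614052e-05,
        1.18139456e+00, -1.78509854e-01]), 'qd': array([-0.00052868, -0.00043852, -0.00246568,  0.00054947, -0.00172612,
        0.00133257]), 'tau': array([ 5.18100421e-05, -4.43304491e+01, -1.78585482e+01, -2.83313293e-04,
        3.86494357e-03,  3.86480778e-06]), 'tcp_pos': array([ 0.20468794, -0.58982995,  0.23040269]), 'tool_rot': array([-0.11745123,  0.69799412, -0.69656924,  0.11747645]), 'force': array([ 0.00876429, -0.30688182, -0.30855631]), 'ft_torque': array([-0.00529122,  0.0585325 ,  0.02062679]), 'finger_gap': 0.999774933585955} 0.0187
```

View pics/top.png

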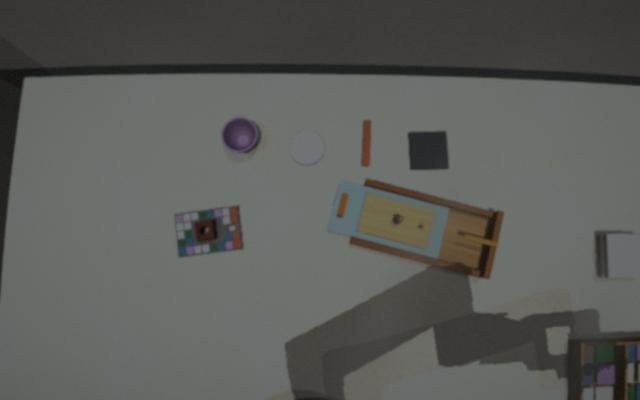

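View pics/scene.png

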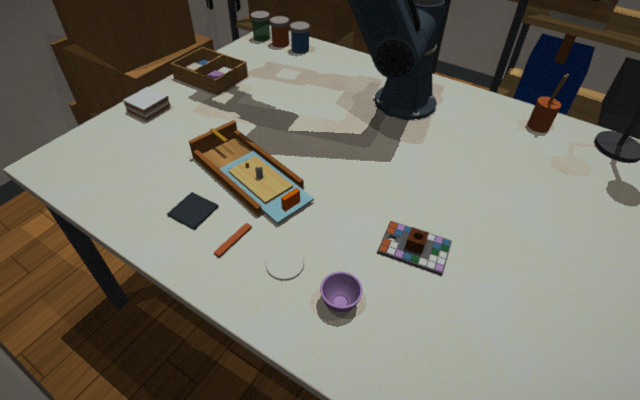

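The top view shows the plate at about (208,231) with its copper end to the right. The tray runs from the handle (342,205) to the pointer at (480,240), with the shaft near (398,219). Next, enlarged crops of both.

Run:
```python
from h import *
a=snap("top")
A=a["frame"]
g=lambda x0,y0,x1,y1,k:cv2.resize(A[y0:y1,x0:x1,::-1],None,fx=k,fy=k,interpolation=cv2.INTER_CUBIC)
c=g(165,195,255,270,8);cv2.imwrite("pics/c1.png",np.clip(c*1.6,0,255))
c=g(325,175,455,265,6);cv2.imwrite("pics/c2.png",np.clip(c*1.6,0,255))
```

```text
[ WARN:0@1.686] global loadsave.cpp:1063 imwrite_ Unsupported depth image for selected encoder is fallbacked to CV_8U.
```

View pics/c1.png

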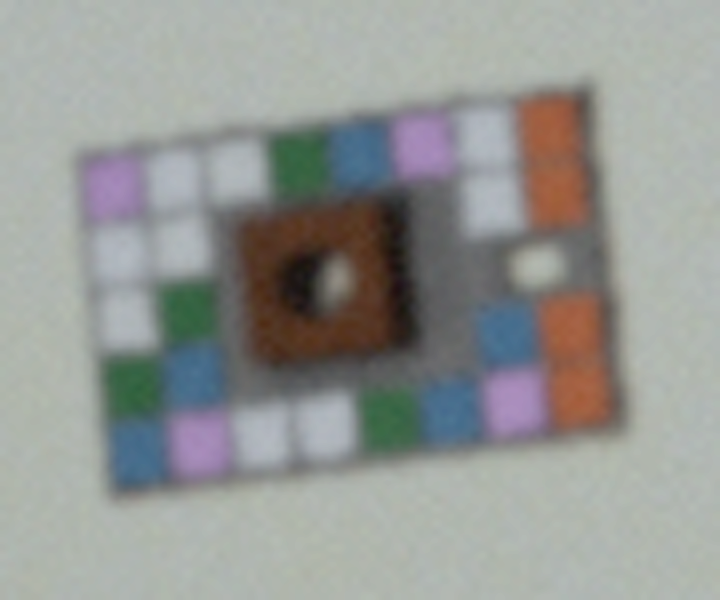

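View pics/c2.png

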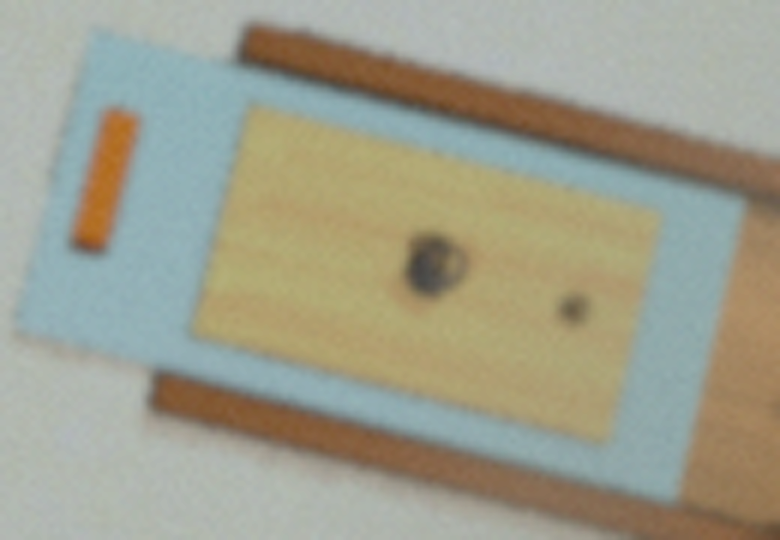

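Plate crop: hub top centre (319,282), hole the same, slot (538,268). The deck corners, shaft and pin are also readable. I'll fit both poses from these.

```bash
cat > fit.py <<'E'
from h import *
from scipy.optimize import least_squares
s=eyes.snapshot("top")
def im(p,x0,y0,k): return (np.array(p,float)+.5)/k-.5+[x0,y0]
def fit(loc,uv,x0):
    loc=np.array(loc,float)
    def P(q):
        c,sn=np.cos(q[2]),np.sin(q[2]);return np.c_[q[0]+c*loc[:,0]-sn*loc[:,1],q[1]+sn*loc[:,0]+c*loc[:,1],loc[:,2]]
    r=least_squares(lambda q:(w2px(s,P(q))-uv).ravel(),x0,loss="soft_l1",x_scale=[.1,.1,1]);return r.x,(w2px(s,P(r.x))-uv).round(2).tolist()
# plate: corners z=.01, hub top corners, slot
loc=[(-.075,.05,.01),(.075,.05,.01),(.075,-.05,.01),(-.075,-.05,.01),(0,0,.045),(.055,0,.01)]
uv=im([(80,155),(583,92),(614,425),(112,493),(319,282),(538,268)],165,195,8)
p=fit(loc,uv,[.4,.25,-1.5]);print("plate",p)
D=.028
uv=im([(250,105),(660,210),(605,440),(193,335)],325,175,6)
w=px2w(s,uv,D);print("deck centre",w.mean(0),[np.linalg.norm(w[i]-w[i-1]) for i in range(4)])
q=fit([(-.08,.045,D),(.08,.045,D),(.08,-.045,D),(-.08,-.045,D)],uv,[.5,-.15,-1.7]);print("deck",q)
x,y,a=q[0];R=np.array([[np.cos(a),-np.sin(a)],[np.sin(a),np.cos(a)]])
hw=px2w(s,im([(120,112),(90,240),(105,176)],325,175,6),.06);print("handle in deck frame",((hw[:,:2]-[x,y])@R))
inv=lambda P:((w2px(s,P)-[325,175]+.5)*6-.5).round(0).tolist()
for nm,z in(("tip",.066),("foot",.028)):print(nm,inv([[x,y,z]]))
for z in(.028,.044):
  v=np.array([x,y])+R@[.055,0];print("pin",inv([[*v,z]]))
E
python3 fit.py
```

```text
plate (array([ 0.56254281,  0.27615623, -1.42218078]), [[-0.28, -0.39], [0.49, -0.88], [1.3, 0.92], [-0.39, 0.5], [-0.46, 0.04], [-0.2, -0.18]])
deck centre [ 0.59422874 -0.1483688   0.028     ] [np.float64(0.0888162215086795), np.float64(0.15783153349122628), np.float64(0.08843132555521212), np.float64(0.15684498337387856)]
deck (array([ 0.59423172, -0.14837989, -1.80633929]), [[-0.47, -0.43], [0.47, -0.2], [0.68, 0.58], [-0.66, 0.06]])
handle in deck frame [[-0.12539688  0.02450046]
 [-0.12445042 -0.02331851]
 [-0.12492626  0.0005166 ]]
tip [[444.0, 262.0]]
foot [[427.0, 272.0]]
pin [[571.0, 309.0]]
pin [[580.0, 305.0]]
```

```bash
cat >> h.py <<'E'
from scipy.spatial.transform import Rotation as Ro
def go(x,y,z,yaw):
    """yaw: desired world heading of tool z (mod pi). prints shift cm and turn"""
    st=manip.sense();R=Ro.from_quat(st["tool_rot"]).as_matrix()
    sh=R.T@(np.array([x,y,z])-st["tcp_pos"])*100
    cur=np.arctan2(R[1,2],R[0,2]);d=(yaw-cur+np.pi/2)%np.pi-np.pi/2
    print("t",round(st["t"],2),"tcp",st["tcp_pos"].round(4),"ydir",R[:,1].round(4),"q6",st["q"][5].round(2),"F",st["force"].round(1),"gap",round(st["finger_gap"],3),"shift",sh.round(2),"turn",(-d).round(3),"other",(-d+np.sign(d)*np.pi).round(3))
E
python3 - <<'E'
from h import *
s=eyes.snapshot("top");print(px2w(s,[165+319.5/8-.5,195+282.5/8-.5],.045))
for k in(0,np.pi/2):go(.5625,.2755,.12,-1.422+k)
E
```

```text
[[0.56265865 0.27513077 0.045     ]]
t 0.25 tcp [ 0.2048 -0.5901  0.2308] ydir [-1.0e-04  1.1e-03 -1.0e+00] q6 -0.18 F [0.1 0.1 0.7] gap 0.999 shift [-62.16  11.17 -70.06] turn 0.185 other -2.957
t 0.25 tcp [ 0.2048 -0.5901  0.2308] ydir [-1.0e-04  1.1e-03 -1.0e+00] q6 -0.18 F [0.1 0.1 0.7] gap 0.999 shift [-62.16  11.17 -70.06] turn -1.386 other 1.756
```

```bash
python3 -m jog '[[[-3,0,-3],0],[[-6,0,-7],0.02],[[-9,0,-10],0.05],[[-12.4,0,-14],0.08],[[-15,0,-17],0.1],[[-18,0,-20.3],0.12],[[-21,0,-23.6],0.15],[[-24,0,-27],0.185],[[-27,0,-30.4],0.185],[[-30,0,-33.8],0.185],[[-33,0,-37],0.185],[[-36,0,-40.5],0.185],[[-39,0,-44],0.185],[[-42,0,-47.3],0.185],[[-45,0,-50.7],0.185],[[-48,0,-54],0.185],[[-51,0,-57.5],0.185],[[-54,0,-60.9],0.185],[[-57,0,-64.2],0.185],[[-60,0,-67.6],0.185]]' 8.5 30; python3 -m jog '[[[-2.2,3,-2.5],0],[[-2.2,6,-2.5],0],[[-2.2,8,-2.5],0],[[-2.2,8,-2.5],0],[[-2.2,8,-2.5],0],[[-2.2,8,-2.5],0],[[-2.2,8,-2.5],0],[[-2.2,8,-2.5],0]]'
python3 - <<'E'
from h import *
go(.5626,.2753,.016,-1.422)
E
```

```text
t: 1.92
tcp_pos: [0.5234, 0.1816, 0.2314]
tool_rot: [0.053, -0.705, 0.705, -0.053]
force: [-0.1, -0.8, -0.5]
finger_gap: 0.994
t: 2.58
tcp_pos: [0.5423, 0.2071, 0.1532]
tool_rot: [-0.051, 0.705, -0.705, 0.054]
force: [-0.0, -0.5, 0.0]
finger_gap: 0.999
t 2.58 tcp [0.5423 0.2071 0.1532] ydir [ 3.5e-03  6.0e-04 -1.0e+00] q6 1.6 F [-0.  -0.5  0. ] gap 0.999 shift [-2.96 13.73 -6.44] turn -0.001 other 3.141
```

```bash
python3 -m jog '[[[-1.4,2,-3.2],0],[[-3,5,-6.4],0],[[-3,7,-6.4],0],[[-3,7,-6.4],0],[[-3,7,-6.4],0],[[-3,7,-6.4],0]]' 7
python3 - <<'E'
from h import *
go(.5626,.2753,.017,-1.422)
s=snap("scene");print(w2px(s,[[.5626,.2753,.045]]));u,v=w2px(s,[[.5626,.2753,.045]])[0].astype(int)
crop(s,u-70,v-60,u+70,v+45,5,"pics/g.png")
E
```

```text
t: 3.08
tcp_pos: [0.5619, 0.2745, 0.0828]
tool_rot: [-0.052, 0.705, -0.705, 0.053]
force: [-0.3, -0.2, 0.8]
finger_gap: 0.82
t 3.08 tcp [0.5619 0.2745 0.0828] ydir [ 1.5e-03  2.0e-04 -1.0e+00] q6 1.7 F [-0.3 -0.2  0.8] gap 0.82 shift [-0.07  6.58 -0.07] turn -0.001 other 3.141
[[416.16228447 234.13531386]]
```

View pics/g.png

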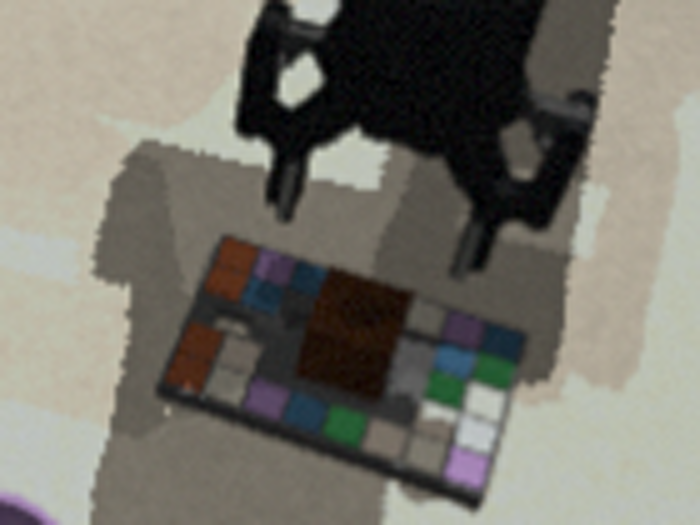

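The gripper straddles the hub, which is near crop (355,320), with jaws along the plate's long axis. Descend and grip.

```bash
python3 -m jog '[[[-0.07,2,-0.07],0],[[-0.07,4,-0.07],0],[[-0.07,5.5,-0.07],0],[[-0.07,6.5,-0.07],0],[[-0.07,6.5,-0.07],0],[[-0.07,6.5,-0.07],0]]'; python3 -m jog '[[[0,0,0],0],[[0,0,0],0],[[0,0,0],0],[[0,0,0],0],[[0,0,0],0],[[0,0,0],0],[[0,0,0],0],[[0,0,0],0]]' 2.5 60; python3 -c "
from h import *
go(.5626,.2753,.16,-1.422)"
```

```text
t: 3.63
tcp_pos: [0.5625, 0.2755, 0.0172]
tool_rot: [-0.052, 0.705, -0.705, 0.053]
force: [-0.4, -0.4, 0.2]
finger_gap: 0.824
t: 4.3
tcp_pos: [0.5632, 0.2765, 0.0181]
tool_rot: [-0.051, 0.706, -0.705, 0.054]
force: [-1.2, 0.5, 6.3]
finger_gap: 0.458
t 4.3 tcp [0.5632 0.2765 0.0181] ydir [ 0.0032  0.0013 -1.    ] q6 1.7 F [-1.2  0.5  6.3] gap 0.458 shift [  0.03 -14.19   0.1 ] turn -0.0 other 3.141
```

```bash
python3 -m jog '[[[0,-1,0],0],[[0,-2.5,0],0],[[0,-5,0],0],[[0,-8,0],0],[[0,-11,0],0],[[0,-13,0],0],[[0,-14,0],0],[[0,-14,0],0]]'
python3 - <<'E'
from h import *
go(.5942,-.1484,.16,-1.8063)
E
```

```text
t: 4.97
tcp_pos: [0.563, 0.2762, 0.1589]
tool_rot: [-0.051, 0.705, -0.705, 0.054]
force: [1.4, 0.5, -4.3]
finger_gap: 0.458
t 4.97 tcp [0.563  0.2762 0.1589] ydir [ 0.0044  0.0011 -1.    ] q6 1.7 F [ 1.4  0.5 -4.3] gap 0.458 shift [ 3.22 -0.14 42.46] turn 0.385 other -2.757
```

```bash
python3 -m jog '[[[0.2,0,1],0.02],[[0.3,0,3],0.05],[[0.5,0,6],0.08],[[0.8,0,9],0.11],[[1,0,12],0.14],[[1.2,0,15],0.17],[[1.5,0,18.5],0.2],[[1.7,0,22],0.23],[[2,0,25.5],0.26],[[2.2,0,29],0.29],[[2.5,0,32],0.32],[[2.7,0,35],0.34],[[2.9,0,38],0.36],[[3.1,0,40.3],0.375],[[3.2,0,41.7],0.385],[[3.2,0,42.4],0.385],[[3.2,0,42.4],0.385],[[3.2,0,42.4],0.385]]'
python3 - <<'E'
from h import *
go(.5942,-.1484,.105,-1.8063)
E
```

```text
t: 6.47
tcp_pos: [0.5922, -0.1471, 0.1553]
tool_rot: [0.082, 0.703, -0.702, -0.084]
force: [0.5, -0.2, -3.7]
finger_gap: 0.46
t 6.47 tcp [ 0.5922 -0.1471  0.1553] ydir [-0.0024  0.0019 -1.    ] q6 1.38 F [ 0.5 -0.2 -3.7] gap 0.46 shift [-0.24  5.03  0.08] turn -0.001 other 3.141
```

```bash
python3 -m jog '[[[-0.1,2,0.04],0],[[-0.24,4,0.08],0],[[-0.24,5,0.08],0],[[-0.24,5,0.08],0],[[-0.24,5,0.08],0],[[-0.24,5,0.08],0]]'
cat > ov.py <<'E'
from h import *
import sys
go(.5942,-.1484,.0955,-1.8063)
st=manip.sense();x,y,z=st["tcp_pos"];zu=z-.018
R=Ro.from_quat(st["tool_rot"]).as_matrix();a=np.arctan2(R[1,2],R[0,2])
if abs((a+1.8)%(2*np.pi))>1 and abs((a+1.8)%(2*np.pi)-2*np.pi)>1:a+=np.pi
def rect(x,y,a,lx,ly,z):return [[x+np.cos(a)*i*lx-np.sin(a)*j*ly,y+np.sin(a)*i*lx+np.cos(a)*j*ly,z] for i,j in((-1,1),(1,1),(1,-1),(-1,-1))]
out=[]
for n in("top","scene"):
    s=eyes.snapshot(n);c=w2px(s,[[.5942,-.1484,.05]])[0].astype(int);x0,y0=c-[50,48];k=7.5
    im=np.clip(cv2.resize(s["frame"][y0:y0+80,x0:x0+105,::-1],None,fx=k,fy=k,interpolation=cv2.INTER_CUBIC)*1.8,0,255).astype(np.uint8)
    def dr(P,col): cv2.polylines(im,[(((w2px(s,P)-[x0,y0]+.5)*k-.5)*8).astype(int)],True,col,1,cv2.LINE_AA,3)
    dr(rect(x,y,a,.075,.05,zu+.01),(255,0,255));dr(rect(x,y,a,.075,.05,zu),(255,255,0));dr(rect(.5942,-.1484,-1.8063,.08,.045,.028),(0,255,0))
    cv2.imwrite(f"pics/{sys.argv[1]}_{n}.png",im)
E
python3 ov.py a
```

```text
t: 6.97
tcp_pos: [0.5959, -0.1489, 0.1071]
tool_rot: [-0.083, -0.702, 0.702, 0.083]
force: [0.6, 0.5, -3.3]
finger_gap: 0.454
t 6.97 tcp [ 0.5959 -0.1489  0.1071] ydir [ 1.2e-03 -4.0e-04 -1.0e+00] q6 1.38 F [ 0.6  0.5 -3.3] gap 0.454 shift [ 0.18  1.16 -0.01] turn 0.0 other -3.141
```

View pics/a_top.png

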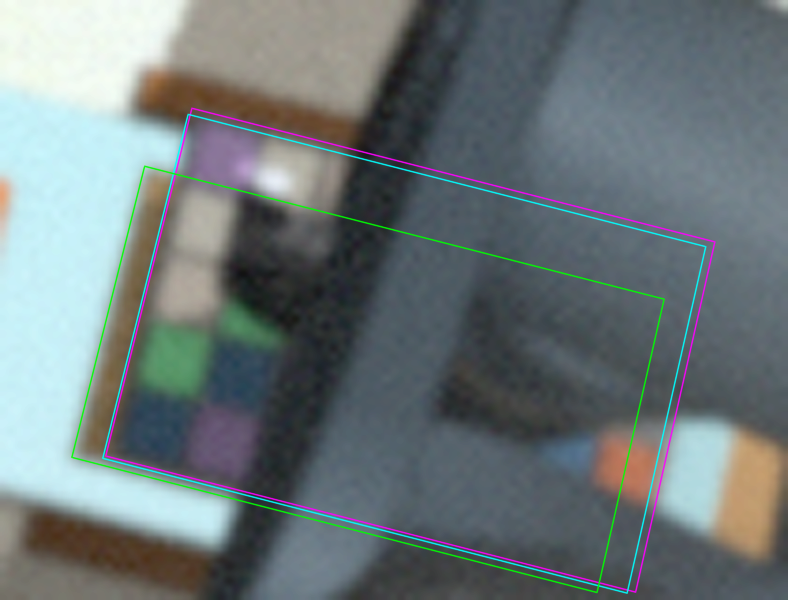

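View pics/a_scene.png

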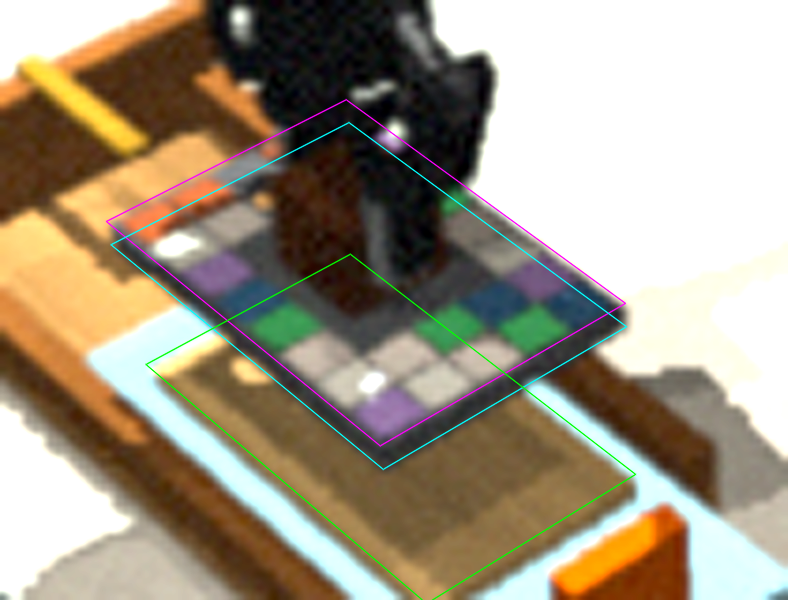

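Top overlay: the held plate matches the outline drawn from the TCP pose. Scene overlay: the plate is within about 0.5 px, but the deck sits about 1.5 px low of its estimate. I'll cross-check the shaft and deck in the initial scene picture.

Run:
```python
from h import *
go(.5942,-.1484,.0955,-1.8063)
s=eyes.snapshot("scene");f=cv2.imread("pics/scene.png")
x0,y0,k=215,145,8;im=cv2.resize(f[y0:y0+68,x0:x0+95],None,fx=k,fy=k,interpolation=cv2.INTER_CUBIC)
im=np.clip(im*1.4,0,255).astype(np.uint8)
x,y,a=.5942,-.1484,-1.8063
def T(u,v,z):return [x+np.cos(a)*u-np.sin(a)*v,y+np.sin(a)*u+np.cos(a)*v,z]
def dr(P,c,cl=True):cv2.polylines(im,[(((w2px(s,P)-[x0,y0]+.5)*k-.5)*8).astype(int)],cl,c,1,cv2.LINE_AA,3)
dr([T(i*.08,j*.045,.028) for i,j in((-1,1),(1,1),(1,-1),(-1,-1))],(0,0,255))
for c,r0,r1,z in((0,.009,.005,.066),(.055,.005,.0025,.044)):
    for r,zz in((r0,.028),(r1,z)):dr([T(c+r*np.cos(t),r*np.sin(t),zz) for t in np.linspace(0,6.28,20)],(255,0,255))
cv2.imwrite("pics/sc.png",im)
```

```text
t 7.07 tcp [ 0.5962 -0.1495  0.1076] ydir [ 2.2e-03 -9.0e-04 -1.0e+00] q6 1.38 F [ 0.1  0.5 -3.9] gap 0.46 shift [ 0.22  1.21 -0.06] turn -0.0 other 3.141
```

View pics/sc.png

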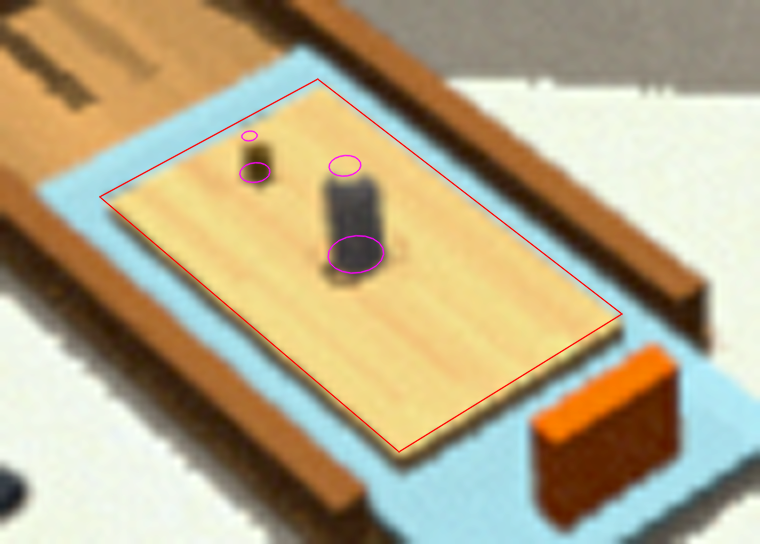

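Relative to the plate, the deck offset in the scene view is under about 1 mm, so the target stands. Correct 2 mm sideways, then descend to just above the tip.

```bash
python3 -m jog '[[[0.2,0.4,-0.03],0],[[0.2,0.8,-0.03],0],[[0.2,1.2,-0.03],0],[[0.2,1.5,-0.03],0],[[0.2,1.7,-0.03],0],[[0.2,1.7,-0.03],0],[[0.2,1.7,-0.03],0],[[0.2,1.7,-0.03],0],[[0.2,1.7,-0.03],0]]'
python3 - <<'E'
from h import *
for i in range(3):
    go(.5942,-.1484,.046,-1.8063);eyes.snapshot("top")
E
```

```text
t: 7.87
tcp_pos: [0.5936, -0.1488, 0.0895]
tool_rot: [-0.083, -0.702, 0.702, 0.083]
force: [-0.6, 0.0, -3.8]
finger_gap: 0.453
t 7.87 tcp [ 0.5936 -0.1488  0.0895] ydir [ 3.e-04 -2.e-04 -1.e+00] q6 1.38 F [-0.6  0.  -3.8] gap 0.453 shift [-0.05  4.35 -0.05] turn -0.001 other 3.141
t 7.92 tcp [ 0.5936 -0.1488  0.0895] ydir [ 4.e-04 -2.e-04 -1.e+00] q6 1.38 F [ 0.1  0.2 -4. ] gap 0.452 shift [-0.04  4.35 -0.05] turn -0.001 other 3.141
t 7.97 tcp [ 0.5936 -0.1488  0.0895] ydir [ 4.e-04 -2.e-04 -1.e+00] q6 1.38 F [ 0.5  0.  -2.4] gap 0.461 shift [-0.05  4.35 -0.05] turn -0.001 other 3.141
```

Lower 1.5 cm slowly and watch the force.

```bash
python3 -m jog '[[[-0.04,0.2,-0.04],0],[[-0.04,0.4,-0.04],0],[[-0.04,0.6,-0.04],0],[[-0.04,0.8,-0.04],0],[[-0.04,1.0,-0.04],0],[[-0.04,1.2,-0.04],0],[[-0.04,1.4,-0.04],0],[[-0.04,1.4,-0.04],0],[[-0.04,1.4,-0.04],0]]'; python3 -c "
from h import *
go(.5942,-.1484,.046,-1.8063)"
```

```text
t: 8.77
tcp_pos: [0.5938, -0.1484, 0.0751]
tool_rot: [0.083, 0.702, -0.702, -0.083]
force: [0.7, -0.7, -3.7]
finger_gap: 0.455
t 8.77 tcp [ 0.5938 -0.1484  0.0751] ydir [-4.e-04  2.e-04 -1.e+00] q6 1.38 F [ 0.7 -0.7 -3.7] gap 0.455 shift [-0.04  2.91 -0.01] turn -0.001 other 3.141
```

```bash
python3 -m jog '[[[0,0.2,0],0],[[0,0.4,0],0],[[0,0.6,0],0],[[0,0.8,0],0],[[0,1.0,0],0],[[0,1.2,0],0],[[0,1.4,0],0],[[0,1.4,0],0],[[0,1.4,0],0]]'; python3 -c "
from h import *
go(.5942,-.1484,.046,-1.8063)"
```

```text
t: 9.52
tcp_pos: [0.5938, -0.1484, 0.0611]
tool_rot: [0.083, 0.702, -0.702, -0.083]
force: [1.2, 0.6, -3.9]
finger_gap: 0.457
t 9.52 tcp [ 0.5938 -0.1484  0.0611] ydir [-4.e-04  1.e-04 -1.e+00] q6 1.38 F [ 1.2  0.6 -3.9] gap 0.457 shift [-0.04  1.51 -0.01] turn -0.001 other 3.141
```

```bash
python3 -m jog '[[[0,0.2,0],0],[[0,0.4,0],0],[[0,0.6,0],0],[[0,0.8,0],0],[[0,1.0,0],0],[[0,1.2,0],0],[[0,1.3,0],0],[[0,1.4,0],0],[[0,1.4,0],0],[[0,1.4,0],0]]'; python3 -c "
from h import *
go(.5942,-.1484,.046,-1.8063)"
```

```text
t: 10.35
tcp_pos: [0.5939, -0.1484, 0.0473]
tool_rot: [0.083, 0.702, -0.702, -0.083]
force: [0.4, 0.6, -3.5]
finger_gap: 0.456
t 10.35 tcp [ 0.5939 -0.1484  0.0473] ydir [-1.e-04  0.e+00 -1.e+00] q6 1.38 F [ 0.4  0.6 -3.5] gap 0.456 shift [-0.03  0.13 -0.01] turn -0.001 other 3.141
```

```bash
python3 -m jog '[[[0,0.05,0],0],[[0,0.1,0],0],[[0,0.15,0],0],[[0,0.2,0],0],[[0,0.2,0],0]]'; python3 -c "
from h import *
go(.5942,-.1484,.046,-1.8063)"
```

```text
t: 10.77
tcp_pos: [0.594, -0.1485, 0.0461]
tool_rot: [-0.083, -0.702, 0.702, 0.083]
force: [-3.3, -0.8, 2.5]
finger_gap: 0.459
t 10.77 tcp [ 0.594  -0.1485  0.0461] ydir [ 4.e-04 -1.e-04 -1.e+00] q6 1.38 F [-3.3 -0.8  2.5] gap 0.459 shift [-0.02  0.01 -0.01] turn -0.001 other 3.141
```

Deck contact at the expected height. Release, then rise.

```bash
python3 -m jog '[[[0,0,0],0],[[0,0,0],0],[[0,0,0],0],[[0,0,0],0],[[0,0,0],0],[[0,0,0],0],[[0,0,0],0]]' 6.5; python3 -m jog '[[[0,-1,0],0],[[0,-3,0],0],[[0,-6,0],0],[[0,-9,0],0],[[0,-12,0],0],[[0,-13,0],0],[[0,-13,0],0]]'
python3 - <<'E'
from h import *
a=-1.8063;c,s_=np.cos(a),np.sin(a)
h=np.array([.5942+c*-.125,-.1484+s_*-.125]);b=h-np.array([c,s_])*.05
print("handle",h,"behind",b);go(*b,.16,a)
st=eyes.snapshot("scene");im=st["frame"];crop(st,205,115,325,225,6,"pics/rel.png")
E
```

```text
t: 11.35
tcp_pos: [0.594, -0.1484, 0.0453]
tool_rot: [-0.083, -0.702, 0.702, 0.083]
force: [-0.2, -0.2, -0.1]
finger_gap: 0.76
t: 11.93
tcp_pos: [0.596, -0.1493, 0.1793]
tool_rot: [-0.086, -0.701, 0.703, 0.081]
force: [-0.6, -0.0, -0.2]
finger_gap: 0.759
handle [ 0.6233666  -0.02685038] behind [0.63503324 0.02176946]
t 11.93 tcp [ 0.596  -0.1493  0.1793] ydir [ 0.0073 -0.0033 -1.    ] q6 1.38 F [-0.6 -0.  -0.2] gap 0.759 shift [  0.22   1.9  -17.55] turn -0.001 other 3.141
```

View pics/rel.png

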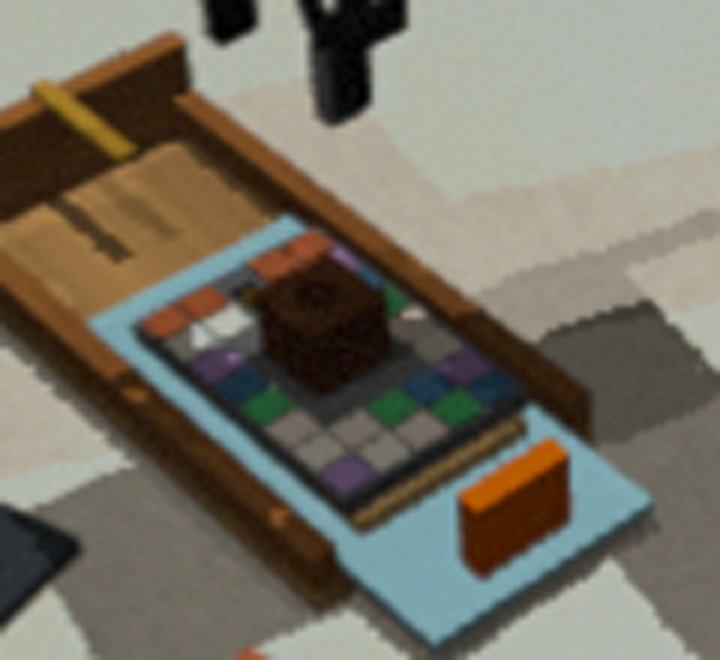

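The plate lies flat over shaft and pin, hub near (325,330), and the gripper is clear. Next, move behind the handle with fingers shut.

```bash
python3 -m jog '[[[0.1,0,-3],0],[[0.2,0,-6.5],0],[[0.2,0,-10],0],[[0.2,0,-13],0],[[0.2,0,-16],0],[[0.2,0,-17.6],0],[[0.2,0,-17.6],0],[[0.2,3,-17.6],0],[[0.2,7,-17.6],0],[[0.2,10,-17.6],0],[[0.2,12.5,-17.6],0],[[0.2,14,-17.6],0],[[0.2,14.5,-17.6],0],[[0.2,14.5,-17.6],0],[[0.2,14.5,-17.6],0]]' 0
python3 - <<'E'
from h import *
go(.6234,-.0269,.034,-1.8063)
s=eyes.snapshot("top")
cv2.imwrite("pics/t2.png",np.clip(cv2.resize(s["frame"][160:285,300:515,::-1],None,fx=3.7,fy=3.7,interpolation=cv2.INTER_CUBIC)*1.5,0,255).astype(np.uint8))
E
```

```text
t: 13.23
tcp_pos: [0.6329, 0.0226, 0.0298]
tool_rot: [-0.083, -0.702, 0.702, 0.084]
force: [0.5, -0.4, 0.4]
finger_gap: 0.005
t 13.23 tcp [0.6329 0.0226 0.0298] ydir [-0.001  0.    -1.   ] q6 1.67 F [ 0.5 -0.4  0.4] gap 0.005 shift [-0.24 -0.41  5.04] turn -0.001 other 3.14
```

View pics/t2.png

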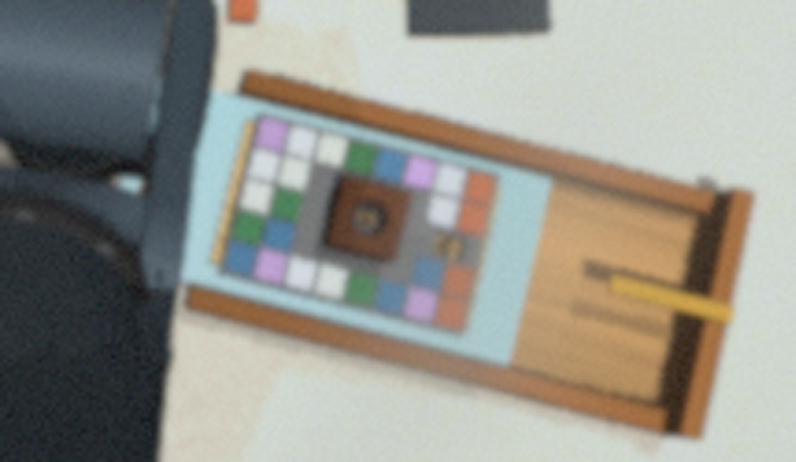

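The plate is seated with shaft in hole and pin in slot. There is roughly 0.1 m left to the stop. Push.

```bash
python3 -m jog '[[[-0.2,-0.2,0.4],0],[[-0.24,-0.3,0.8],0],[[-0.24,-0.3,1.2],0],[[-0.24,-0.3,1.6],0],[[-0.24,-0.3,2.0],0],[[-0.24,-0.3,2.3],0],[[-0.24,-0.3,2.6],0],[[-0.24,-0.3,2.9],0],[[-0.24,-0.3,3.2],0],[[-0.24,-0.3,3.5],0],[[-0.24,-0.3,3.8],0],[[-0.24,-0.3,4.2],0],[[-0.24,-0.3,4.6],0],[[-0.24,-0.3,5.0],0],[[-0.24,-0.3,5.4],0],[[-0.24,-0.3,5.8],0],[[-0.24,-0.3,6.2],0],[[-0.24,-0.3,6.6],0],[[-0.24,-0.3,7.0],0],[[-0.24,-0.3,7.4],0]]'; python3 -c "
from h import *
go(.6234,-.0269,.034,-1.8063)"
```

```text
t: 14.95
tcp_pos: [0.6177, -0.0497, 0.0333]
tool_rot: [0.083, 0.702, -0.702, -0.084]
force: [0.1, 3.0, 0.9]
finger_gap: 0.002
t 14.95 tcp [ 0.6177 -0.0497  0.0333] ydir [-7.e-04  2.e-04 -1.e+00] q6 1.55 F [0.1 3.  0.9] gap 0.002 shift [-0.02 -0.07 -2.35] turn -0.001 other 3.141
```

```bash
python3 -m jog '[[[0,0,0.4],0],[[0,0,0.8],0],[[0,0,1.2],0],[[0,0,1.6],0],[[0,0,2.0],0],[[0,0,2.4],0],[[0,0,2.7],0],[[0,0,3.0],0],[[0,0,3.2],0],[[0,0,3.4],0],[[0,0,3.4],0]]'; python3 -c "
from h import *
go(.6234,-.0269,.034,-1.8063)"
```

```text
t: 15.87
tcp_pos: [0.61, -0.083, 0.0332]
tool_rot: [-0.083, -0.702, 0.702, 0.083]
force: [-1.0, 2.0, -0.0]
finger_gap: -0.002
t 15.87 tcp [ 0.61   -0.083   0.0332] ydir [-3.e-04 -5.e-04 -1.e+00] q6 1.49 F [-1.  2. -0.] gap -0.002 shift [ 0.01 -0.08 -5.77] turn -0.001 other 3.141
```

```bash
for i in 1 ; do python3 -m jog '[[[0,0,0.2],0],[[0,0,0.4],0],[[0,0,0.6],0],[[0,0,0.8],0],[[0,0,0.9],0],[[0,0,1.0],0]]'; done; python3 -m jog '[[[0,0,0.1],0],[[0,0,0.2],0],[[0,0,0.3],0],[[0,0,0.4],0]]'
```

```text
t: 16.37
tcp_pos: [0.6091, -0.0868, 0.0333]
tool_rot: [0.085, 0.705, -0.699, -0.084]
force: [5.5, 23.1, 1.3]
finger_gap: -0.001
t: 16.7
tcp_pos: [0.6091, -0.0869, 0.0334]
tool_rot: [0.086, 0.707, -0.697, -0.084]
force: [10.5, 35.2, 0.3]
finger_gap: -0.0
```

The stop is reached: force climbs with no motion. Back off, rise, look.

```bash
python3 -m jog '[[[0,0,-0.5],0],[[0,0,-1.2],0],[[0,0,-2.5],0],[[0,0,-4],0],[[0,0,-6],0],[[0,-2,-8],0],[[0,-5,-9],0],[[0,-9,-10],0],[[0,-12,-11],0],[[0,-14,-12],0],[[0,-14,-12],0],[[0,-14,-12],0]]'
python3 - <<'E'
from h import *
s=eyes.snapshot("top")
cv2.imwrite("pics/t3.png",np.clip(cv2.resize(s["frame"][100:285,210:515,::-1],None,fx=2.6,fy=2.6,interpolation=cv2.INTER_CUBIC)*1.5,0,255).astype(np.uint8))
s=eyes.snapshot("scene")
cv2.imwrite("pics/s3.png",np.clip(cv2.resize(s["frame"][105:225,175:325,::-1],None,fx=5,fy=5,interpolation=cv2.INTER_CUBIC)*1.3,0,255).astype(np.uint8))
E
```

```text
t: 17.7
tcp_pos: [0.6364, 0.0209, 0.1751]
tool_rot: [-0.085, -0.702, 0.703, 0.081]
force: [0.3, 0.4, -0.9]
finger_gap: 0.001
```

View pics/s3.png

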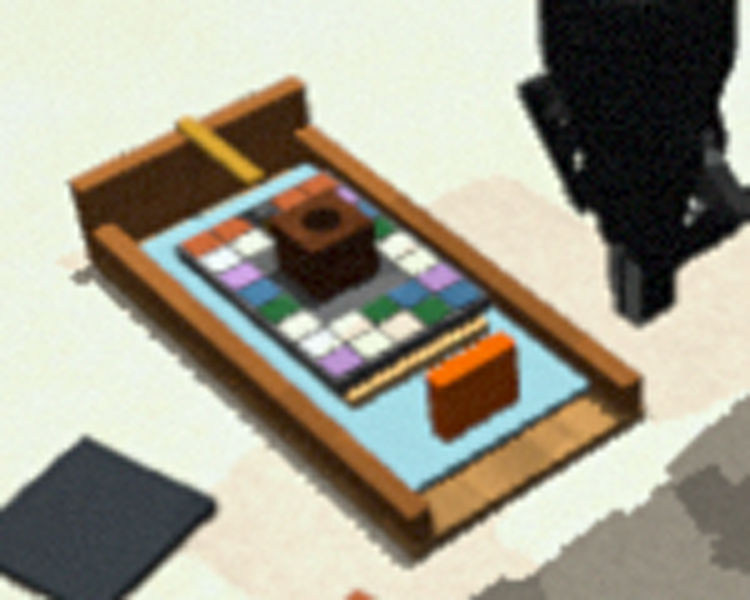

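View pics/t3.png

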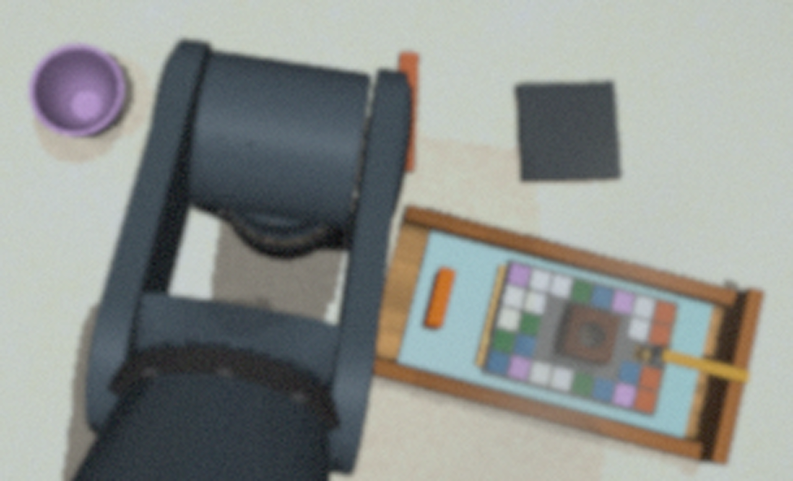

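Both views show the plate flat and seated, with the pointer over its copper end and the robot clear. Now to quantify the tray's travel and any remaining gap.

Run:
```python
from h import *
s=eyes.snapshot("top")
def han(f):
    h=cv2.cvtColor(f,cv2.COLOR_RGB2HSV)
    m=((h[...,0]>8)&(h[...,0]<17)&(h[...,1]>200)&(h[...,2]>110)).astype(np.uint8);m[:, :325]=0;m[:175]=0;m[:,420:]=0
    n,l,st,c=cv2.connectedComponentsWithStats(m);i=1+np.argmax(st[1:,4]);return c[i],st[i,4]
a=cv2.imread("pics/top.png")[:,:,::-1];a=np.ascontiguousarray(a)
P=[]
for f in(a,s["frame"]):
    c,n=han(f);w=px2w(s,[c],.06)[0];P.append(w);print(c,n,w)
print("travel",np.linalg.norm(P[1]-P[0]))
g=lambda p:(np.array(p)+.5)/2.6-.5+[210,100]
w=px2w(s,[g((725,305)),g((693,435))],.02);print("tray front corners",w)
a_=-1.8063;d=np.array([np.cos(a_),np.sin(a_)])
# stop top inner/outer edges (z=.06) & tray front along d, relative to shaft now
shaft=P[1][:2]+d*.125;print("shaft now",shaft)
print("tray front",[(v[:2]-shaft)@d for v in w])
print("stop top inner/outer edge",[(v[:2]-shaft)@d for v in px2w(s,[g((745,292)),g((712,455)),g((762,293)),g((727,460))],.06)])
print("runner outer ends",[(v[:2]-shaft)@d for v in px2w(s,[g((407,208)),g((375,370))],.032)])
go(.6,.02,.2,a_)
```

```text
[341.5 207.5] 2 [ 0.61605929 -0.02586026  0.06      ]
[378.21428571 212.92857143] 14 [ 0.60566575 -0.10522999  0.06      ]
travel 0.08004735606316506
tray front corners [[ 0.6049612  -0.36129166  0.02      ]
 [ 0.49227579 -0.33052637  0.02      ]]
shaft now [ 0.57649915 -0.22677961]
tray front [np.float64(0.12415798127051221), np.float64(0.1205351084984652)]
stop top inner/outer edge [np.float64(0.12515050920141646), np.float64(0.12636829564644483), np.float64(0.13956457510004733), np.float64(0.13957542927715708)]
runner outer ends [np.float64(-0.16605796645246904), np.float64(-0.15902842546273158)]
t 17.85 tcp [0.6339 0.0203 0.1717] ydir [-0.0032  0.     -1.    ] q6 1.66 F [-0.5 -0.2 -0.4] gap 0.002 shift [ 3.3  -2.82  0.83] turn -0.001 other 3.14
```

```bash
python3 -c "
from station import workorder; print(workorder.sign_off())"
```

```text
the job is handed in; nothing more can be done
None
```

I placed the mosaic plate over the shaft and pin while the tray was still pulled out, about 80 mm by the travel measured later. I then pushed the tray in to its stop and handed the job in at about 18 s of robot time. Sign-off gives no verdict.

- **Placing the plate:** I gripped the hub and lowered the plate slowly. There was no noticeable resistance until it touched the deck, at about 6 N. After I released it, pictures from both cameras showed it flat, with the shaft in the hole and the pin in the slot.
- **Pushing the tray:** I pushed the handle with closed fingers. The tray slid at about 3 N, then stopped dead after about 80 mm. The force rose to about 37 N with only 0.1 mm of further movement, so I took that as the stop. I then backed the arm off and clear of everything.
- **Last checks:** The final pictures show the plate still seated, with the brass pointer over its copper end. The pot, slate and copper bar look undisturbed. The arm hid the pearl disc in the last top view, so I could not check it, but the gripper never came near it.
- **One check that disagreed slightly:** the top picture put the tray's front edge 1 to 6 mm from the stop's face. That is close to the measuring error of 2 to 3 mm, so I relied on the firm stop instead. The final handle position came from only a small patch of pixels.

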